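# Unlock the transit case and take out the test pack

### The arm

A 6-joint arm with a two-finger parallel gripper is mounted at the origin on a cart in front of the work surface, level with it; the furniture and walls round the work are solid. World frame = base frame: x ahead of the robot, y to its left, z up, the work surface at z = 0. Lengths are in m, angles in rad, forces in N, time in s.
With the tool pointing down it reaches from about 0.375 to 0.9 m from the base axis. Payload 3.1 kg.
Tool frame: the origin (TCP) lies between the finger pads; the fingertips stand 8 mm ahead of it and the grasp point (between the pads) lies 11 mm behind it; z points along the fingers, y is the line along which they close (so a half turn about z gives the same grasp; the last joint's range is limited). The gripper opens to 85 mm and grips with 20 to 120 N. Pads are 22 mm wide; open, the fingers measure 114 mm over their backs; the gripper's body (76 mm by 85 mm) begins 54 mm behind the grasp point. The pads swing forward as they close: fully open they stand 13 mm farther back than shut.
Start: joints at [0.932, 0.527, 1.433, -0, 1.181, -0.178], TCP at [0.277, 0.56, 0.239] pointing down, gripper open.
Joint ranges: [-3.08, 3.08], [-0.75, 2.2], [0.22, 2.44], [-1.43, 4.57], [0, 2.65], [-2.85, 2.85]. Speed limits (rad/s): [2.79, 2.79, 3.14, 3.14, 3.14, 3.14].

### API

Orientations are given as a rotation vector (axis times angle).
In Python, from rig import manip gives the robot as it stands.
- The arm moves only by the shell command python3 -m handwheel 'ROWS' [OPENING] [FORCE]. ROWS is JSON, a list of rows, each a list of 4 numbers: the shift along the tool's x, y, z in mm, then the turn about the tool's z in degrees. A call has 1 to 5 rows; each row shifts and turns the commanded pose from where the row before left it, along the tool's axes as they then stand; what a row does not reach is not made up. A row lasts 1/8 s, in which the tool goes at most 62.5 mm and 10.7 degrees, less where a joint would pass 70% of its speed; a pose out of reach is approached as far as the arm can. A call is refused whole if a number of a shift passes 62.5 or a number of a turn 10.7, either way. A call with a gripper value outside its range is refused whole. OPENING is the opening, from 0 (shut) to 1 (fully open), set as the call begins (- or left out, the last holds). The fingers move at their own pace and stop on an object; FORCE is the grip in N (left out, the last holds). Time passes only in rows, so rows that do not move let the fingers close. It gives the time, the measured TCP pose, the force, the opening and the grip force at its end, in the units of the state.
- manip.get_obs(): the state, without advancing time (a new reading comes with each control period).
- manip.capture(name): name is "scene" or "top" or "wrist"; returns a dict with "frame" (400x640x3 uint8, blue, green, red), "fx", "fy", "cx", "cy" (pixels), "cam_to_world" (4x4, takes a point from camera to world coordinates). Camera axes: x right, y up, looking along -z (the intrinsics and any distortion apply to the point x, -y, -z); pixel columns grow to the right and rows downward; lengths in m; the calibration is good to about 2 mm. A picture is of the moment at which its call begins. There is no depth.
- manip.job_done(): hands the job in; it is judged then, once.
The state is a dict: "time_s": time; "joint_pos": joint angles; "joint_vel": joint speeds; "tau": joint torques, N m; "position": TCP position; "orientation": TCP orientation; "wrist_force": force on the tool from outside, world axes, zero at the start; "torque": the same for the moment, N m; "gripper_width": finger opening in m; "finger_force": force on a finger pad.
Only numpy, scipy, OpenCV 4.12 (cv2) and the standard library are available. Lean on these libraries where they do the work, as an engineer would, in place of code of your own. Each camera call takes 0.05 s, during which the arm holds its last target. There are 200 camera calls.

### The job

Unscrew the orange locking cap of the grey transit case until it lifts free, and stand it upright, open end down, on the table top. Then slide the yellow lid all the way open, take the foil test pack out of the case and lay it flat inside the cardboard tray, leaving the lid open. Leave everything else on the table where it stands.

Things in the scene. Friction and masses are not known exactly. Their poses are not given: they have to be found in the camera images.
- case: Grey transit case, fixed, 190 (x) x 136 (y) x 41.5 mm. Origin: centre of its underside on the table; x runs lengthwise from the capped end (-x) to the cell under the lid (+x). Side walls with the lid's grooves run the whole length (10 mm thick, 41.5 mm high, inner faces at y = +-58 mm). The -x end is a low open deck, 4 mm high, with an aluminium threaded stub on it.
- cell (a point): Middle of the cell's padded floor, 10 mm above the table, at case x = +37 mm. The cell runs from case x = -15 to +89 mm and is 116 mm wide; its end walls are 31 mm high.
- stub (a point): Foot of the upright threaded stub, 4 mm above the table; stub 46 mm wide over its coarse right-hand thread, top 25 mm above this point. The cap unscrews anticlockwise seen from above, climbing 18 mm a turn (2.9 mm per rad), and comes free after about 0.72 turn (4.5 rad); then lift it straight up. Little torque is needed; let go half way, it stays put.
- cap: Orange ribbed screw cap, round, 56 mm diameter, 72 mm tall, 0.1 kg; hollow 27 mm deep below, solid above. Origin: centre of its open lower rim; z is its axis, up; a white mark on top lies along +x. It starts screwed fully down over the stub, rim 4 mm and top 76 mm above the table, in the lid's way; above 42 mm it stands clear of the case.
- lid (a joint): How far the yellow lid is slid open, m: 0 shut, 0.106 fully open (stop). It slides level towards the case's -x end, over the bare stub, against about 2.5 N of friction, and stays where it is left. With the cap on it moves no more than 8 mm.
- lid_bar (a point): Top centre of the black thumb bar across the yellow lid: 8 mm thick (along case x), 70 mm long (along case y), top 50.5 mm above the table, lid's top face 36.5 mm. 26 mm of lid lie behind the bar on its +x side. Push the bar towards the case's -x end: it goes from case x = +62 mm (shut) to -44 mm (fully open), when the whole cell is open from above.
- pack: Foil pack of test cassettes, 45 (x) x 75 (y) x 12 mm, 0.05 kg, lying in the cell on its floor, long side roughly along the length of the case. Origin: centre of its underside.
- tray: Low brown cardboard tray, open above, 95 (x) x 125 (y) x 22 mm outside, 90 x 120 mm inside, floor 3 mm thick, loose on the table. Origin: centre of its underside.
- tip_box: Bystander: purple pipette-tip box with clear lid, 121 (x) x 85 (y) x 91 mm; origin centre of underside. It and the tray change places from run to run.
- timer: Bystander: small white timer with a red bar, 58 (x) x 64 (y) x 17 mm, lying flat; origin centre of underside.
- slip_box: Bystander: dark blue upright carton, 52 (x) x 78 (y) x 75 mm; origin centre of underside.
- gauze: Bystander: white gauze roll standing on end, 56 mm diameter, 108 mm tall; origin centre of underside.
- bottle: Bystander: squeeze wash bottle with red cap, 64 mm diameter, 197 mm tall; origin centre of underside.
- reagent: Bystander: cream and yellow carton, 70 (x) x 62 (y) x 85 mm; origin centre of underside. A microscope 0.39 m tall (fixed) also stands on the table, its parts within x 0.24 to 0.50, y -0.16 to 0.12 m.
Mind the look-alikes: they are no part of the job. Several things look just like the cap: the one meant starts nearest to the robot's base. Of the things that look like the tray, the larger one is meant.

How it is judged:
By the outcome, as a careful person would: the job done as asked, in the order asked, and still so for the second after the job is handed in, with the robot touching nothing.
It also fails if it takes over 72 s, if anything falls off the work surface, if the arm or the gripper's body presses on something with over 40 N, if the wrist force passes 120 N, or if a joint passes its speed limit or range.

## Working session

There is one attempt and no reset: what is moved stays moved. The work goes in short steps, Python scripts to look and compute and a shell command to move; the robot and the scene stay as the last step left them, time stands still between calls to the robot, and variables do not carry over. Pictures are saved under pics/ and viewed, at most 10 in all, crops included, and the job is handed in when it is done.

```bash
mkdir -p pics
cat > h.py <<'E'
import numpy as np, cv2
from rig import manip
def shot(cam,name,crop=None,scale=1):
    c=manip.capture(cam); f=c["frame"].copy(); np.savez('pics/'+name+'.npz',**{k:np.asarray(c[k]) for k in c if k!="frame"},frame=f)
    if crop: x0,y0,x1,y1=crop; f=f[y0:y1,x0:x1]
    if scale!=1: f=cv2.resize(f,None,fx=scale,fy=scale,interpolation=cv2.INTER_CUBIC)
    cv2.imwrite('pics/'+name+'.png',f); return c
def w(name,u,v,z):
    c=np.load('pics/'+name+'.npz'); T=c['cam_to_world']
    d=T[:3,:3]@np.array([(u-c['cx'])/c['fx'],-(v-c['cy'])/c['fy'],-1.]); o=T[:3,3]
    return o+d*(z-o[2])/d[2]
E
python3 - <<'E'
from h import *
for n in("top","scene"):
    c=shot(n,n+'1',scale=1.25); print([k for k in c],c['fx'],c['cx'],c['cam_to_world'].round(3).tolist())
print(manip.get_obs())
E
```

```text
['frame', 'fx', 'fy', 'cx', 'cy', 'cam_to_world'] 399.5045270698301 330.43266070384624 [[0.025, 0.991, -0.135, 0.402], [-1.0, 0.026, 0.008, 0.305], [0.012, 0.135, 0.991, 1.07], [0.0, 0.0, 0.0, 1.0]]
['frame', 'fx', 'fy', 'cx', 'cy', 'cam_to_world'] 428.0129747069627 320.46435987113165 [[-0.833, 0.319, -0.453, -0.037], [-0.554, -0.483, 0.678, 1.179], [-0.002, 0.816, 0.579, 0.83], [0.0, 0.0, 0.0, 1.0]]
{'time_s': 0.1, 'joint_pos': array([ 9.32497069e-01,  5.28420587e-01,  1.43378361e+00,  7.69795448e-06,
        1.18141478e+00, -1.78511114e-01]), 'joint_vel': array([ 0.00116991, -0.00088181, -0.00327895,  0.00111502,  0.00125688,
        0.00152113]), 'tau': array([-1.31015258e-05, -4.43303955e+01, -1.78586018e+01, -2.31910835e-04,
        3.92196758e-03,  5.14585579e-06]), 'position': array([0.27694072, 0.55958203, 0.23839935]), 'orientation': array([-7.15707789e-01, -3.05814674e+00,  2.91596849e-03]), 'wrist_force': array([-0.29952046, -0.10903464, -0.28565243]), 'torque': array([-0.01870778,  0.05583532,  0.01820148]), 'finger_force': 0.0, 'gripper_width': 0.08529694233278205}
```

View pics/top1.png

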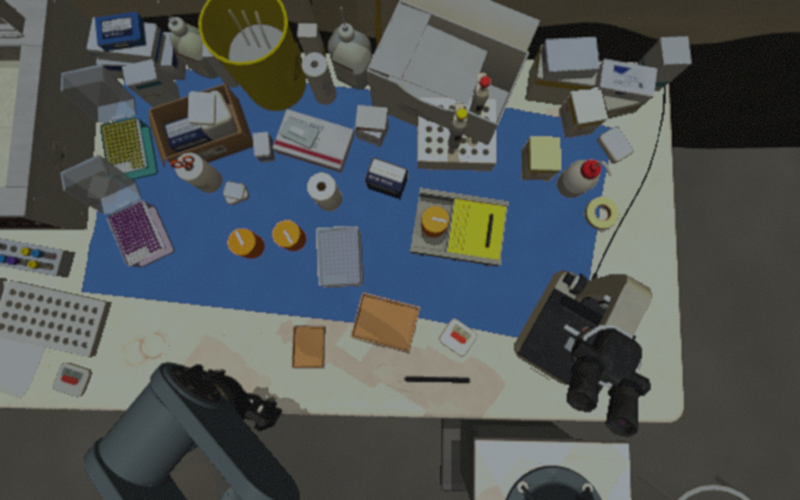

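View pics/scene1.png

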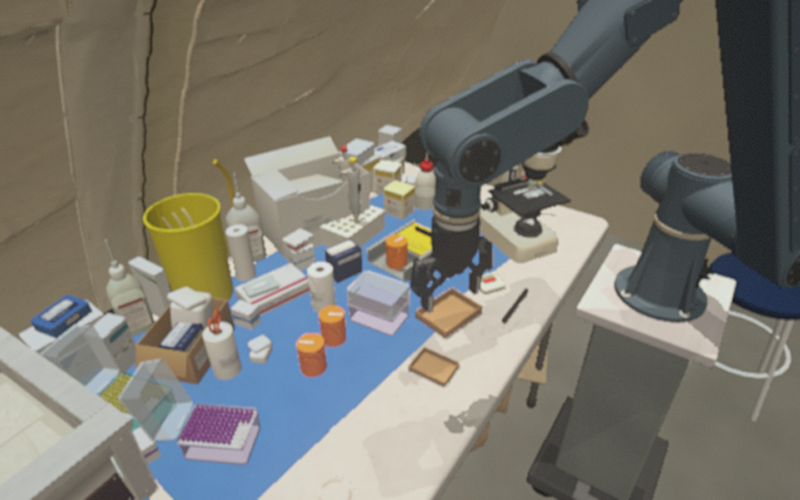

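Top view (800-px scale): case at (418,188)-(510,197)-(500,266)-(410,258), with the cap at (434,221) and the bar at (489,231). The tray is at (386,322), the tip box at (338,255), and the two spare caps at (243,242) and (288,235). I'll look closer at the case and tray.

Run:
```python
from h import *
f=np.load('pics/top1.npz')['frame']
cv2.imwrite('pics/crop1.png',cv2.resize(f[140:300,240:430],None,fx=4,fy=3.75 and 4,interpolation=cv2.INTER_CUBIC)[:600])
s=.8
def p(n,u,v,z): print(n,w('top1',u*s,v*s,z).round(3))
p('TL',418,188,.0415);p('TR',510,197,.0415);p('BR',500,266,.0415);p('BL',410,258,.0415)
p('cap',434,220,.076);p('bar',489,231,.05);p('tray',387,322,.02);p('tip',338,255,.09)
p('cap2',288,235,.076);p('cap3',243,242,.076);p('gauze',321,188,.108);p('slip',388,177,.075);p('timer',458,337,.017)
```

```text
TL [0.666 0.289 0.042]
TR [0.652 0.094 0.042]
BR [0.505 0.115 0.042]
BL [0.517 0.302 0.042]
cap [0.591 0.255 0.076]
bar [0.576 0.139 0.05 ]
tray [0.384 0.346 0.02 ]
tip [0.513 0.444 0.09 ]
cap2 [0.553 0.548 0.076]
cap3 [0.536 0.637 0.076]
gauze [0.643 0.481 0.108]
slip [0.678 0.351 0.075]
timer [0.357 0.198 0.017]
```

View pics/crop1.png

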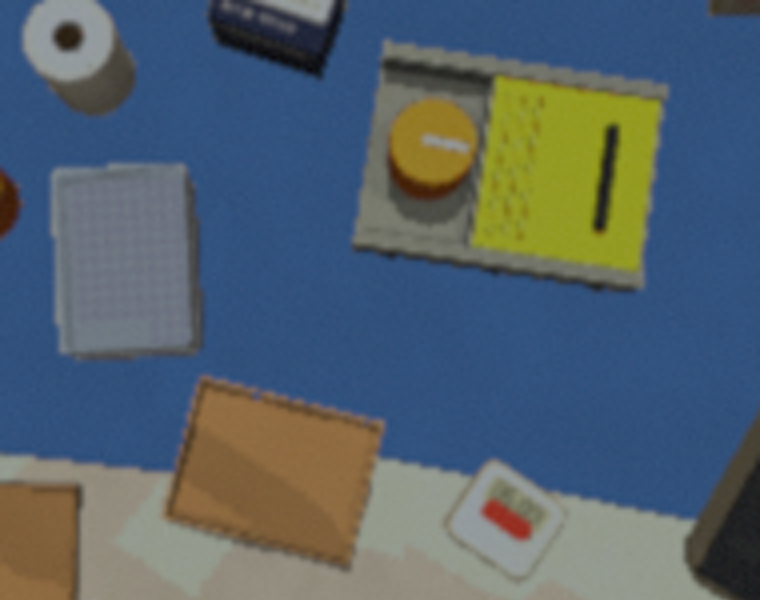

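Enlarged crop (4x, origin 240,140): cap top centre (434,146) with its mark pointing right, bar from (614,128) to (600,228). Case corners are (386,42), (667,88), (641,288); tray corners are (204,378), (383,424), (350,566), (168,518).

```bash
cat >> h.py <<'E'
from scipy.spatial.transform import Rotation as R
def tool(): 
    o=manip.get_obs(); return o['position'],R.from_rotvec(o['orientation']).as_matrix()
def togo(t,yaw=None):
    """tool-frame shift mm to world TCP t; yaw = desired world angle (deg) of finger closing line; turn comes AFTER shifts"""
    p,M=tool(); d=M.T@(np.asarray(t)-p)*1000
    y=np.degrees(np.arctan2(M[1,1],M[0,1])); o='TCP %s closing %.1f shift %s'%(p.round(4),y,d.round(1))
    if yaw is not None: o+=' turn about tool z %.1f'%((-(yaw-y)+90)%180-90)
    print(o)
E
python3 - <<'E'
from h import *
def q(u,v,z): return w('top1',240+u/4-.4,140+v/4-.4,z)
P={}
for n,a in dict(cap=(434,146,.076),b1=(614,128,.05),b2=(600,228,.05),TL=(386,42,.0415),TR=(667,88,.0415),BR=(641,288,.0),t1=(204,378,.022),t2=(383,424,.022),t3=(350,566,.022),t4=(168,518,.022),m1=(424,140,.076),m2=(468,148,.076)).items(): P[n]=q(*a); print(n,P[n].round(4))
an=lambda d:np.degrees(np.arctan2(d[1],d[0]))
print('bar dir',an(P['b1']-P['b2']),'len',np.linalg.norm(P['b1']-P['b2']),'side dir',an(P['TR']-P['TL']))
print('cap->bar',an((P['b1']+P['b2'])/2-P['cap']),'len',np.linalg.norm((P['b1']+P['b2'])/2-P['cap']))
print('mark',an(P['m2']-P['m1']))
t=np.mean([P['t%d'%i] for i in(1,2,3,4)],0);print('tray',t,an(P['t1']-P['t2']),an(P['t2']-P['t3']),np.linalg.norm(P['t1']-P['t2']),np.linalg.norm(P['t2']-P['t3']))
print(tool()[1].round(3)); togo([P['cap'][0],P['cap'][1],.2],-83)
c=manip.capture('wrist'); print(c['cam_to_world'].round(3),c['fx'])
E
```

```text
cap [0.5911 0.2529 0.076 ]
b1 [0.6111 0.1346 0.05  ]
b2 [0.5452 0.1434 0.05  ]
TL [0.6666 0.2841 0.0415]
TR [0.6406 0.0983 0.0415]
BR [0.5122 0.1077 0.    ]
t1 [0.4435 0.3973 0.022 ]
t2 [0.4167 0.2798 0.022 ]
t3 [0.3255 0.299  0.022 ]
t4 [0.3531 0.4171 0.022 ]
m1 [0.5948 0.2593 0.076 ]
m2 [0.5904 0.2313 0.076 ]
bar dir -7.616621344358763 len 0.06650539558418075 side dir -97.95022736851203
cap->bar -96.49912314711153 len 0.1175175833694177
mark -98.9415221285512
tray [0.38469165 0.34829443 0.022     ] 77.1070191905563 -11.856115563282353 0.12051504991140476 0.09313619595742355
[[-0.896  0.444 -0.001]
 [ 0.444  0.896 -0.002]
 [ 0.    -0.002 -1.   ]]
TCP [0.2769 0.5596 0.2384] closing 63.7 shift [-417.7 -135.3   38.5] turn about tool z -33.3
[[ 0.443 -0.854 -0.274  0.206]
 [ 0.897  0.421  0.137  0.595]
 [-0.002 -0.306  0.952  0.372]
 [ 0.     0.     0.     1.   ]] 276.9237036606549
```

```bash
H="python3 -m handwheel"
$H '[[-52,-17,0,0],[-52,-17,0,0],[-52,-17,0,0],[-52,-17,0,0],[-52,-17,0,0]]' 0.85 40
$H '[[-52,-17,0,0],[-52,-17,0,0],[-52,-16,0,0],[0,0,0,10.5],[0,0,0,10.5]]'
for i in 1 2 3; do $H '[[0,0,0,10.5],[0,0,0,10.5],[0,0,0,10.5],[0,0,0,10.5],[0,0,0,10.5]]'; done
$H '[[0,0,0,10.5],[0,0,0,0]]'
python3 - <<'E'
from h import *
print(manip.get_obs()['joint_pos'].round(3)); togo([.591,.253,.12],-127)
c=shot('wrist','w1',scale=1.25)
E
```

```text
time_s: 0.78
position: [0.4735, 0.3672, 0.2391]
orientation: [-0.716, -3.059, 0.0]
wrist_force: [0.7, 0.2, -0.1]
gripper_width: 0.0727
finger_force: 0.0
time_s: 1.4
position: [0.5906, 0.2533, 0.2386]
orientation: [-1.272, -2.871, 0.001]
wrist_force: [0.2, 0.1, 0.1]
gripper_width: 0.0725
finger_force: 0.0
time_s: 2.02
position: [0.5899, 0.2544, 0.2388]
orientation: [-2.41, -2.015, 0.002]
wrist_force: [-0.3, 0.5, -0.2]
gripper_width: 0.0727
finger_force: 0.0
time_s: 2.65
position: [0.5899, 0.2544, 0.2388]
orientation: [3.053, 0.742, -0.002]
wrist_force: [-0.1, 0.5, 0.1]
gripper_width: 0.0724
finger_force: 0.0
time_s: 3.28
position: [0.5899, 0.2544, 0.2389]
orientation: [3.066, -0.685, -0.001]
wrist_force: [-0.5, -1.0, 0.5]
gripper_width: 0.0721
finger_force: 0.0
time_s: 3.52
position: [0.5899, 0.2544, 0.2389]
orientation: [2.994, -0.95, -0.001]
wrist_force: [-0.5, -0.8, 0.5]
gripper_width: 0.0727
finger_force: 0.0
[ 0.234  0.552  1.386 -0.     1.204  2.419]
TCP [0.5899 0.2544 0.2389] closing -125.2 shift [  1.8   0.5 118.9] turn about tool z 1.8
```

View pics/w1.png

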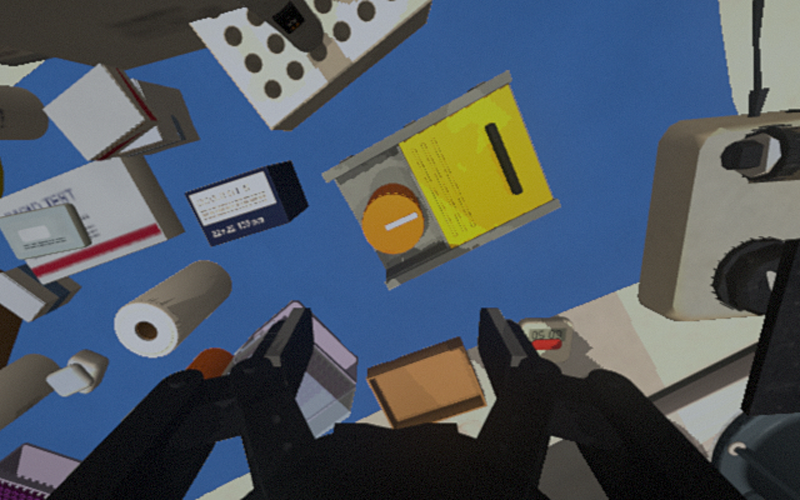

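Wrist view: cap top centre at about (394,222), bar (491,127) to (517,191). Visible case corners are (324,172) and (510,74). The tray's near wall is partly hidden.

Run:
```python
from h import *
s=.8
q=lambda u,v,z:w('w1',u*s,v*s,z)
cap=q(394,222,.076);b1=q(490,125,.05);b2=q(517,192,.05);print(cap,b1,b2,(b1+b2)/2,q(324,172,.0415),q(510,74,.0415),q(367,378,.022),q(458,339,.022))
togo([*cap[:2],.049],-127)
```

```text
[0.59563893 0.2518177  0.076     ] [0.61339526 0.13606974 0.05      ] [0.54792381 0.14528248 0.05      ] [0.58065954 0.14067611 0.05      ] [0.66605874 0.28270253 0.0415    ] [0.63837557 0.09894576 0.0415    ] [0.44494156 0.398499   0.022     ] [0.42756975 0.27927377 0.022     ]
TCP [0.59   0.2544 0.239 ] closing -125.2 shift [  6.2  -1.2 190. ] turn about tool z 1.8
```

```bash
H="python3 -m handwheel"
$H '[[4,-1,40,0],[0,0,45,0],[0,0,45,0],[0,0,30,0],[0,0,0,0]]'
$H '[[0,0,20,0],[0,0,10,0],[0,0,0,0]]'
$H '[[0,0,0,0],[0,0,0,0],[0,0,0,0]]' 0 40
python3 -c "
from h import *
o=manip.get_obs();print(o['position'],o['wrist_force'],o['torque'],o['gripper_width'],o['finger_force'])"
```

```text
time_s: 4.2
position: [0.5919, 0.2524, 0.0765]
orientation: [2.991, -0.95, -0.009]
wrist_force: [0.3, 0.5, 1.2]
gripper_width: 0.0727
finger_force: 0.0
time_s: 4.58
position: [0.5937, 0.2529, 0.0489]
orientation: [2.993, -0.953, -0.001]
wrist_force: [-0.4, -0.3, -0.6]
gripper_width: 0.0726
finger_force: 0.0
time_s: 4.95
position: [0.5948, 0.2532, 0.0502]
orientation: [-2.992, 0.953, -0.003]
wrist_force: [-0.1, 0.1, 3.8]
gripper_width: 0.0552
finger_force: 42.5
[0.594766   0.25318374 0.05024534] [-0.06787241  0.09840467  3.77539282] [-0.02688135 -0.00104627  0.02111916] 0.05517141137937621 42.53199219703674
```

```bash
H="python3 -m handwheel"
R5='-'
$H '[[0,0,-0.5,-10],[0,0,-0.5,-10],[0,0,-0.5,-10],[0,0,-0.5,-10],[0,0,-0.5,-10]]'
$H '[[0,0,-0.5,-10],[0,0,-0.5,-10],[0,0,-0.5,-10],[0,0,-0.5,-10],[0,0,-0.5,-10]]'
python3 -c "
from h import *
o=manip.get_obs();print(o['position'],o['wrist_force'],o['torque'],o['gripper_width'],o['finger_force'],o['joint_pos'])"
```

```text
time_s: 5.58
position: [0.5941, 0.253, 0.0518]
orientation: [-3.115, -0.409, -0.0]
wrist_force: [-0.0, 0.7, -1.5]
gripper_width: 0.0548
finger_force: 42.4
time_s: 6.2
position: [0.5941, 0.253, 0.0542]
orientation: [2.65, 1.688, 0.0]
wrist_force: [-0.2, 0.1, -0.6]
gripper_width: 0.055
finger_force: 42.4
[0.59406392 0.25301464 0.05420678] [-0.1818353   0.06248988 -0.56212355] [-0.03155415 -0.12783448  0.04674759] 0.055017295559113104 42.422913908958435 [2.29856416e-01 7.90765504e-01 1.50356357e+00 4.60577078e-05
 8.47084463e-01 6.66462512e-01]
```

Forces are low, so I'll continue.

```bash
H="python3 -m handwheel"
$H '[[0,0,-0.5,-10],[0,0,-0.5,-10],[0,0,-0.5,-10],[0,0,-0.5,-10],[0,0,-0.5,-10]]'
$H '[[0,0,-0.5,-10],[0,0,-0.5,-10],[0,0,-0.5,-10],[0,0,-0.5,-10],[0,0,-0.5,-10]]'
$H '[[0,0,-0.5,-10],[0,0,-0.5,-10],[0,0,-0.5,-10],[0,0,-0.5,-10],[0,0,-0.5,-10]]'
$H '[[0,0,-0.5,-10],[0,0,-0.5,-10],[0,0,-0.5,-5],[0,0,0,0]]'
$H '[[0,0,-3,0],[0,0,-3,0],[0,0,0,0]]'
python3 -c "
from h import *
o=manip.get_obs();print(o['position'],o['wrist_force'],o['torque'],o['gripper_width'],o['finger_force'],o['joint_pos'])"
```

```text
time_s: 6.82
position: [0.5944, 0.253, 0.0567]
orientation: [1.688, 2.649, 0.001]
wrist_force: [1.8, -0.5, -0.8]
gripper_width: 0.0547
finger_force: 42.4
time_s: 7.45
position: [0.5942, 0.253, 0.0593]
orientation: [0.411, 3.114, 0.0]
wrist_force: [-0.2, 0.8, -0.8]
gripper_width: 0.0551
finger_force: 42.5
time_s: 8.07
position: [0.594, 0.2531, 0.0617]
orientation: [-0.944, 2.996, 0.0]
wrist_force: [0.2, 1.1, -0.9]
gripper_width: 0.055
finger_force: 42.5
time_s: 8.57
position: [0.594, 0.253, 0.0632]
orientation: [1.561, -2.726, -0.0]
wrist_force: [0.1, 0.0, -0.4]
gripper_width: 0.0548
finger_force: 42.5
time_s: 8.95
position: [0.594, 0.253, 0.0697]
orientation: [-1.562, 2.726, 0.0]
wrist_force: [1.0, -0.8, -1.9]
gripper_width: 0.0548
finger_force: 42.7
[0.59399666 0.25304348 0.06969773] [ 0.95740219 -0.83575401 -1.86443154] [ 0.00077799 -0.14961762 -0.00382999] 0.05484188724620454 42.656575441360474 [ 2.29923988e-01  7.68155009e-01  1.49858292e+00  4.68901599e-05
  8.74762834e-01 -2.38177587e+00]
```

```bash
H="python3 -m handwheel"
$H '[[0,0,-40,0],[0,0,-40,0],[0,0,-40,0],[0,0,0,0]]'
python3 -c "
from h import *
print(tool()[1].round(3)); togo([.44,.58,.19])"
```

```text
time_s: 9.45
position: [0.5962, 0.2536, 0.1932]
orientation: [-1.559, 2.719, -0.003]
wrist_force: [0.5, 0.5, -1.4]
gripper_width: 0.0547
finger_force: 46.3
[[-0.505 -0.863  0.008]
 [-0.863  0.505  0.002]
 [-0.006 -0.006 -1.   ]]
TCP [0.5962 0.2536 0.1932] closing 149.6 shift [-202.7  299.7    2.6]
```

```bash
H="python3 -m handwheel"
$H '[[-25,37,0,0],[-25,37,0,0],[-25,37,0,0],[-25,37,0,0],[-25,37,0,0]]'
$H '[[-25,37,0,0],[-25,37,0,0],[-26,38,0,0],[0,0,0,0]]'
$H '[[0,0,30,0],[0,0,35,0],[0,0,35,0],[0,0,25,0],[0,0,0,0]]'
python3 -c "
from h import *
shot('scene','s2',(150,130,470,370),2.5);togo([.44,.58,.047]);print(manip.get_obs()['wrist_force'],manip.get_obs()['joint_pos'])"
```

```text
time_s: 10.07
position: [0.4957, 0.4548, 0.1872]
orientation: [1.56, -2.722, 0.0]
wrist_force: [0.3, 0.6, -1.5]
gripper_width: 0.0548
finger_force: 46.2
time_s: 10.58
position: [0.4359, 0.5788, 0.1869]
orientation: [1.567, -2.719, -0.001]
wrist_force: [-0.4, -1.3, -2.2]
gripper_width: 0.0545
finger_force: 46.2
time_s: 11.2
position: [0.4375, 0.5733, 0.0601]
orientation: [1.557, -2.719, 0.004]
wrist_force: [-0.8, -0.1, -1.0]
gripper_width: 0.055
finger_force: 46.2
TCP [0.4387 0.5747 0.0623] closing 149.6 shift [-5.3  1.6 15.3]
[-1.14382082 -0.40390245 -0.91448417] [ 7.64737745e-01  8.61425230e-01  1.27474595e+00 -3.24825624e-04
  1.00997631e+00 -1.84616930e+00]
```

View pics/s2.png

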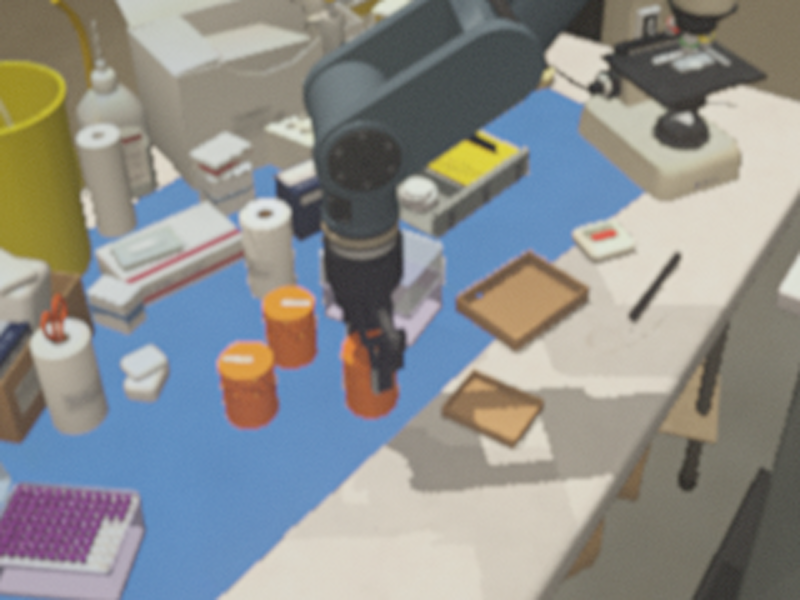

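The cap is held upright above clear table at about (370,375), and the stub at (418,190) is bare. Next I lower it.

```bash
H="python3 -m handwheel"
$H '[[0,0,6,0],[0,0,5,0],[0,0,1.5,0],[0,0,0,0]]'
python3 -c "
from h import *
togo([.44,.58,.047]);print(manip.get_obs()['wrist_force'])"
```

```text
time_s: 11.75
position: [0.4393, 0.5766, 0.052]
orientation: [-1.563, 2.725, 0.0]
wrist_force: [-0.6, -0.0, -0.9]
gripper_width: 0.0547
finger_force: 46.2
TCP [0.4393 0.5766 0.052 ] closing 149.7 shift [-3.3  1.1  5. ]
[-0.61057245 -0.04930358 -0.90115602]
```

```bash
H="python3 -m handwheel"
$H '[[0,0,2.5,0],[0,0,1.5,0],[0,0,0,0]]'
$H '[[0,0,1,0],[0,0,0,0]]'
$H '[[0,0,1,0],[0,0,0,0]]'
```

```text
time_s: 12.12
position: [0.4391, 0.5764, 0.0476]
orientation: [1.562, -2.725, 0.0]
wrist_force: [-0.8, -0.9, -1.5]
gripper_width: 0.0553
finger_force: 46.2
time_s: 12.38
position: [0.4392, 0.5765, 0.0467]
orientation: [1.563, -2.725, 0.0]
wrist_force: [-1.1, 0.1, -0.6]
gripper_width: 0.0549
finger_force: 46.2
time_s: 12.62
position: [0.4394, 0.5766, 0.0463]
orientation: [-1.562, 2.725, 0.0]
wrist_force: [-0.3, -0.5, 0.9]
gripper_width: 0.0548
finger_force: 46.6
```

```bash
H="python3 -m handwheel"
$H '[[0,0,0,0],[0,0,0,0],[0,0,0,0]]' 0.85
$H '[[0,0,-30,0],[0,0,-40,0],[0,0,-40,0],[0,0,-40,0],[0,0,0,0]]'
for i in 1 2; do $H '[[0,0,0,10.5],[0,0,0,10.5],[0,0,0,10.5],[0,0,0,10.5],[0,0,0,10.5]]' 0; done
$H '[[0,0,0,10.5],[0,0,0,10.5],[0,0,0,10.5],[0,0,0,10.5],[0,0,0,10]]'
python3 -c "
from h import *
print(tool()[1].round(3)); togo([.574,.106,.19],-7.6);print(manip.get_obs()['joint_pos'])"
```

```text
time_s: 13.0
position: [0.4393, 0.5766, 0.0458]
orientation: [-1.563, 2.725, 0.0]
wrist_force: [0.2, 0.4, 0.5]
gripper_width: 0.0723
finger_force: 0.0
time_s: 13.62
position: [0.4412, 0.5784, 0.2007]
orientation: [-1.558, 2.717, 0.004]
wrist_force: [0.3, 0.1, 0.4]
gripper_width: 0.0728
finger_force: 0.0
time_s: 14.25
position: [0.4386, 0.5758, 0.1938]
orientation: [0.186, -3.134, 0.003]
wrist_force: [-0.4, -0.7, 0.8]
gripper_width: -0.0002
finger_force: 0.0
time_s: 14.88
position: [0.4386, 0.5758, 0.1938]
orientation: [-1.219, -2.894, 0.005]
wrist_force: [-0.0, 0.1, 0.1]
gripper_width: 0.0001
finger_force: 0.0
time_s: 15.5
position: [0.4386, 0.5758, 0.1938]
orientation: [2.365, 2.068, -0.005]
wrist_force: [-0.0, 0.1, -0.0]
gripper_width: 0.0001
finger_force: 0.0
[[ 0.134  0.991 -0.002]
 [ 0.991 -0.134 -0.002]
 [-0.002 -0.002 -1.   ]]
TCP [0.4386 0.5758 0.1938] closing -7.7 shift [-447.5  197.     4.5] turn about tool z -0.1
[7.65896227e-01 7.11780226e-01 1.19530877e+00 2.32896259e-05
 1.23769576e+00 8.99932478e-01]
```

```bash
H="python3 -m handwheel"
$H '[[-45,20,0,0],[-45,20,0,0],[-45,20,0,0],[-45,20,0,0],[-45,20,0,0]]'
$H '[[-45,20,0,0],[-45,20,0,0],[-45,20,0,0],[-45,19,0,0],[-42,18,0,0]]'
$H '[[0,0,30,0],[0,0,30,0],[0,0,0,0]]'
python3 -c "
from h import *
togo([.574,.106,.049],-7.6)
shot('wrist','w3',scale=1.25)"
```

```text
time_s: 16.12
position: [0.5092, 0.3387, 0.1944]
orientation: [-2.359, -2.074, 0.004]
wrist_force: [0.8, -0.1, 0.6]
gripper_width: 0.0002
finger_force: 0.0
time_s: 16.75
position: [0.577, 0.1063, 0.1944]
orientation: [-2.358, -2.073, 0.003]
wrist_force: [0.0, 0.3, -1.1]
gripper_width: 0.0005
finger_force: 0.0
time_s: 17.12
position: [0.5747, 0.1077, 0.1326]
orientation: [-2.356, -2.07, 0.009]
wrist_force: [-0.7, -0.5, 0.4]
gripper_width: 0.0001
finger_force: 0.0
TCP [0.5747 0.1077 0.1326] closing -7.4 shift [-1.7  0.2 83.6] turn about tool z 0.2
```

View pics/w3.png

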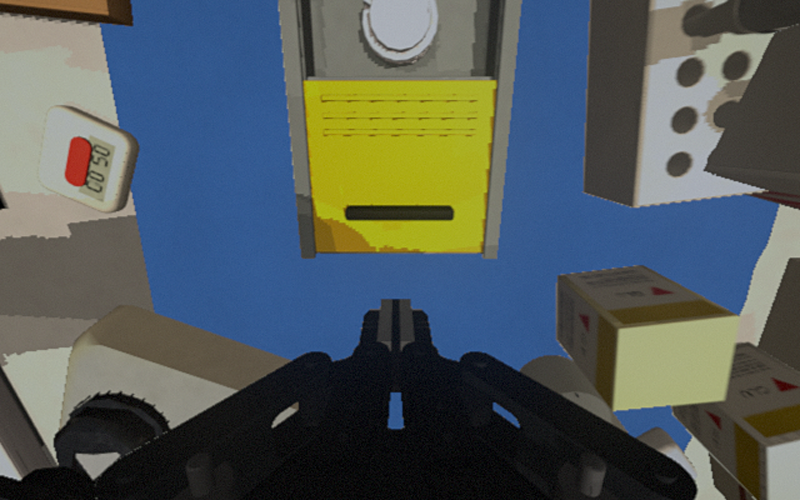

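The stub is bare, the bar spans (345,212) to (454,212), and the fingers (397,320) are centred on it. I'll check the bar's position once, then descend.

```bash
python3 - <<'E'
from h import *
p,M=tool()
b=w('w3',400*.8,209*.8,.0505); print(b,(M.T@(b-p)*1000).round(1))
E
H="python3 -m handwheel"
$H '[[0,0,30,0],[0,0,30,0],[0,0,15,0],[0,0,7,0],[0,0,0,0]]'
```

```text
[0.58120608 0.14293312 0.0505    ] [35.4  0.9 83.7]
time_s: 17.8
position: [0.5779, 0.1081, 0.0542]
orientation: [2.359, 2.075, 0.001]
wrist_force: [0.3, -1.2, 0.5]
gripper_width: 0.0
finger_force: 0.0
```

```bash
H="python3 -m handwheel"
$H '[[0,0,5,0],[0,0,0,0],[8,0,0,0],[8,0,0,0],[8,0,0,0]]'
$H '[[10,0,0,0],[10,0,0,0],[10,0,0,0],[10,0,0,0],[10,0,0,0]]'
$H '[[10,0,0,0],[10,0,0,0],[10,0,0,0],[0,0,0,0]]'
python3 -c "
from h import *
togo([.5645,.25,.048],-7.6);p,M=tool();print((M.T@(p-[.5779,.1081,.05])*1000).round(1))"
```

```text
time_s: 18.42
position: [0.5808, 0.132, 0.0491]
orientation: [2.358, 2.075, -0.001]
wrist_force: [-0.1, -2.6, 1.5]
gripper_width: -0.0
finger_force: 1.4
time_s: 19.05
position: [0.5873, 0.1821, 0.0489]
orientation: [2.359, 2.074, 0.001]
wrist_force: [0.6, -3.4, 2.3]
gripper_width: 0.0003
finger_force: 1.5
time_s: 19.55
position: [0.5904, 0.2125, 0.0485]
orientation: [-2.358, -2.074, -0.0]
wrist_force: [0.8, -0.4, -0.6]
gripper_width: 0.0001
finger_force: 0.0
TCP [0.5904 0.2125 0.0485] closing -7.3 shift [ 33.9 -30.5   0.5] turn about tool z 0.3
[105.1  -0.9   1.6]
```

```bash
H="python3 -m handwheel"
$H '[[8,0,0,0],[8,0,0,0],[4,0,0,0]]'
$H '[[3,0,0,0],[3,0,0,0]]'
$H '[[3,0,0,0],[0,0,0,0]]'
```

```text
time_s: 19.92
position: [0.5923, 0.2292, 0.0483]
orientation: [2.355, 2.077, -0.009]
wrist_force: [-0.9, -15.9, 1.4]
gripper_width: 0.0003
finger_force: 7.7
time_s: 20.18
position: [0.5923, 0.2295, 0.0484]
orientation: [2.349, 2.077, -0.022]
wrist_force: [-1.6, -28.8, 5.9]
gripper_width: 0.0003
finger_force: 14.8
time_s: 20.42
position: [0.5923, 0.2296, 0.0485]
orientation: [2.348, 2.076, -0.028]
wrist_force: [-3.3, -31.5, 6.6]
gripper_width: 0.0002
finger_force: 16.0
```

```bash
H="python3 -m handwheel"
$H '[[-12,0,0,0],[-10,0,0,0],[0,0,-40,0],[0,0,-40,0],[0,0,-30,0]]'
$H '[[-35,0,-10,0],[-35,0,-10,0],[-35,0,0,0],[0,0,0,0],[0,0,0,0]]' 0.95
python3 -c "
from h import *
togo([.584,.168,.1],-7.6)
shot('wrist','w4',scale=1.25)"
```

```text
time_s: 21.05
position: [0.5922, 0.2193, 0.1606]
orientation: [2.358, 2.075, 0.004]
wrist_force: [-0.1, -0.2, 0.1]
gripper_width: -0.0
finger_force: 0.0
time_s: 21.68
position: [0.5785, 0.1149, 0.1788]
orientation: [-2.359, -2.074, -0.002]
wrist_force: [-0.0, -0.8, 0.4]
gripper_width: 0.0807
finger_force: 0.0
TCP [0.5785 0.1149 0.1788] closing -7.3 shift [53.2 -1.3 78.9] turn about tool z 0.3
```

View pics/w4.png

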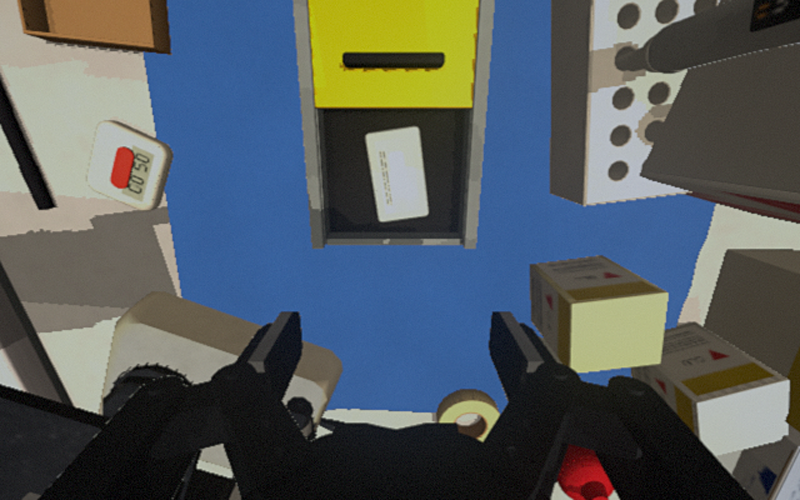

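The lid is fully open, with the bar at (393,60). The pack's corners are (366,133), (418,127), (428,214), (378,221).

Run:
```python
from h import *
q=lambda u,v,z=.022:w('w4',u*.8,v*.8,z)
P=[q(366,132),q(418,127),q(429,214),q(378,221)]
c=np.mean(P,0); d=P[0]+P[1]-P[2]-P[3]; a=np.degrees(np.arctan2(d[1],d[0]))
print(c,a,np.linalg.norm(d)/2,np.linalg.norm(P[1]-P[0]),'walls',q(328,238,.01),q(466,234,.01))
togo([*c[:2],.12],a-90)
_,M=tool();p=manip.get_obs()['position'];print('cell centre rel',(M.T@(np.array([.584,.168,0])-c)*1000).round(1))
```

```text
[0.58644477 0.16357477 0.022     ] 90.41858798620544 0.07210733973515958 0.041527892919159384 walls [0.51623015 0.11454632 0.01      ] [0.64113536 0.10245698 0.01      ]
TCP [0.5784 0.1152 0.1788] closing -7.3 shift [48.9  1.8 58.8] turn about tool z -7.7
cell centre rel [ 4.1 -3.  22. ]
```

```bash
H="python3 -m handwheel"
$H '[[25,1,25,0],[24,1,25,0],[0,0,25,-7.7],[0,0,25,0],[0,0,0,0]]' 0.76 25
python3 -c "
from h import *
togo([.5864,.1636,.018],.4)"
```

```text
time_s: 22.35
position: [0.5848, 0.1636, 0.0767]
orientation: [-2.21, -2.228, 0.005]
wrist_force: [0.4, 0.6, -0.1]
gripper_width: 0.0652
finger_force: 0.0
TCP [0.5848 0.1636 0.0767] closing 0.5 shift [-0.   1.9 58.6] turn about tool z 0.1
```

```bash
H="python3 -m handwheel"
$H '[[0,0,20,0],[0,0,15,0],[0,0,13,0],[0,0,6,0],[0,0,0,0]]'
$H '[[0,0,3,0],[0,0,0,0]]'
$H '[[0,0,0,0],[0,0,0,0],[0,0,0,0],[0,0,0,0]]' 0 25
```

```text
time_s: 22.98
position: [0.5864, 0.1623, 0.0245]
orientation: [-2.214, -2.228, 0.001]
wrist_force: [-0.0, -0.7, 0.2]
gripper_width: 0.0648
finger_force: 0.0
time_s: 23.22
position: [0.5867, 0.1622, 0.022]
orientation: [2.214, 2.228, 0.0]
wrist_force: [-0.5, 0.4, -0.8]
gripper_width: 0.0651
finger_force: 0.0
time_s: 23.72
position: [0.5868, 0.1623, 0.0222]
orientation: [2.214, 2.228, 0.001]
wrist_force: [-1.0, -0.5, 5.1]
gripper_width: 0.0437
finger_force: 26.1
```

```bash
H="python3 -m handwheel"
$H '[[0,0,-15,0],[0,0,-35,0],[0,0,-40,0],[0,0,-40,0],[0,0,0,0]]'
$H '[[18,-40,0,0],[18,-40,0,0],[18,-40,0,0],[18,-40,0,0],[18,-40,0,0]]'
$H '[[0,0,0,6.5],[0,0,0,6.5],[0,0,0,0]]'
python3 -c "
from h import *
togo([.386,.348,.1],-12.5)
shot('wrist','w5',scale=1.25)"
```

```text
time_s: 24.35
position: [0.589, 0.1626, 0.1559]
orientation: [2.211, 2.225, 0.01]
wrist_force: [0.5, -0.6, -1.4]
gripper_width: 0.044
finger_force: 25.8
time_s: 24.98
position: [0.3838, 0.2511, 0.1511]
orientation: [-2.214, -2.227, 0.003]
wrist_force: [0.3, 0.7, -1.1]
gripper_width: 0.0439
finger_force: 25.8
time_s: 25.35
position: [0.3852, 0.2509, 0.1512]
orientation: [-2.451, -1.965, 0.003]
wrist_force: [0.0, 0.3, -0.4]
gripper_width: 0.044
finger_force: 25.8
TCP [0.3852 0.2509 0.1512] closing -12.6 shift [ 95.  -20.2  51.2] turn about tool z -0.1
```

View pics/w5.png

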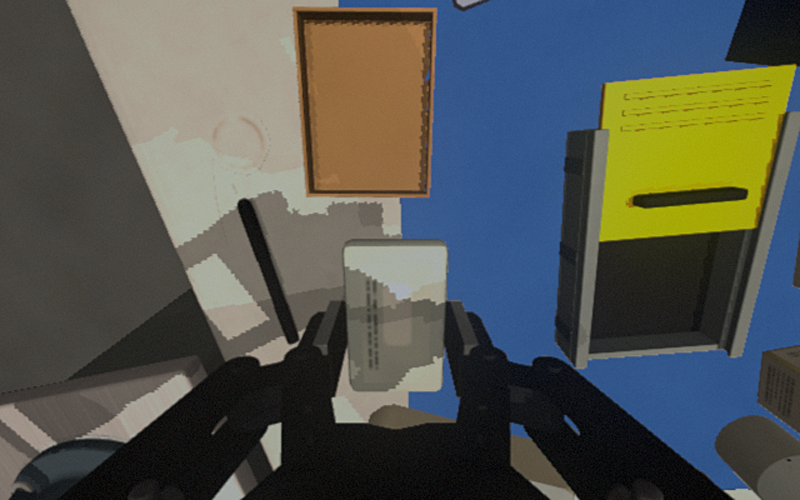

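The pack is held square at (395,318). The tray rim corners are (293,8), (437,10), (431,197), (306,196).

Run:
```python
from h import *
q=lambda u,v,z=.022:w('w5',u*.8,v*.8,z)
P=[q(293,8),q(437,10),q(431,197),q(306,196)]
c=np.mean(P,0); d=P[0]+P[1]-P[2]-P[3]; a=np.degrees(np.arctan2(d[1],d[0]))
print(c,a,np.linalg.norm(d)/2,np.linalg.norm(P[1]-P[0]),np.linalg.norm(P[2]-P[3]))
p,M=tool(); g=[w('w5',u*.8,v*.8,.135) for u,v in((345,246),(446,246),(444,390),(350,391))]
print('pack rel TCP',(M.T@(np.mean(g,0)-p)*1000).round(1))
togo([*c[:2],.06],a-90)
```

```text
[0.3858671  0.35026213 0.022     ] 77.211399668682 0.12275882040720441 0.09403559481051924 0.09531112060339773
pack rel TCP [-7.9 -0.1 16.3]
TCP [0.3854 0.2509 0.1513] closing -12.5 shift [ 97.2 -20.9  91.2] turn about tool z 0.3
```

```bash
H="python3 -m handwheel"
$H '[[35,-7,0,0],[35,-7,0,0],[31,-7,0,0],[0,0,0,0],[0,0,40,0]]'
$H '[[0,0,40,0],[0,0,20,0],[0,0,10,0],[0,0,0,0]]'
python3 -c "
from h import *
togo([.3859,.3503,.016],-12.8)"
```

```text
time_s: 26.02
position: [0.3895, 0.3551, 0.1133]
orientation: [2.45, 1.965, 0.01]
wrist_force: [0.8, 0.6, -1.6]
gripper_width: 0.0439
finger_force: 25.9
time_s: 26.52
position: [0.3874, 0.3534, 0.0414]
orientation: [-2.453, -1.963, 0.003]
wrist_force: [0.3, -1.6, -0.6]
gripper_width: 0.044
finger_force: 25.8
TCP [0.3874 0.3534 0.0414] closing -12.7 shift [-3.3 -0.7 25.4] turn about tool z 0.1
```

```bash
H="python3 -m handwheel"
$H '[[-2,-1,10,0],[0,0,8,0],[0,0,3,0],[0,0,0,0]]'
$H '[[0,0,2,0],[0,0,0,0]]'
$H '[[0,0,1,0],[0,0,0,0]]'
```

```text
time_s: 27.02
position: [0.3861, 0.3525, 0.0207]
orientation: [-2.452, -1.963, 0.0]
wrist_force: [-0.1, 0.2, -1.4]
gripper_width: 0.0438
finger_force: 25.9
time_s: 27.28
position: [0.3862, 0.3525, 0.0188]
orientation: [2.452, 1.963, 0.0]
wrist_force: [-0.1, -0.2, -0.7]
gripper_width: 0.0443
finger_force: 25.9
time_s: 27.52
position: [0.3862, 0.3525, 0.0178]
orientation: [-2.453, -1.963, 0.0]
wrist_force: [0.6, 0.3, -0.5]
gripper_width: 0.0443
finger_force: 25.9
```

```bash
H="python3 -m handwheel"
$H '[[0,0,1,0],[0,0,1,0],[0,0,0,0]]'
$H '[[0,0,0,0],[0,0,0,0],[0,0,0,0]]' 0.62
$H '[[0,0,-10,0],[0,0,-20,0],[0,0,-40,0],[0,0,-50,0],[0,0,-50,0]]'
$H '[[-50,0,-20,0],[-50,0,0,0],[-30,0,0,0],[0,0,0,0]]'
python3 -c "
from h import *
a=shot('wrist','w6');b=shot('top','t6')
f=np.hstack([cv2.resize(a['frame'],(400,250)),cv2.resize(b['frame'][100:330,80:448],(400,250))])
cv2.imwrite('pics/fin.png',cv2.resize(f,None,fx=1,fy=1))"
```

```text
time_s: 27.9
position: [0.3861, 0.3524, 0.0157]
orientation: [-2.453, -1.963, 0.0]
wrist_force: [0.1, -0.4, -0.4]
gripper_width: 0.0439
finger_force: 25.9
time_s: 28.28
position: [0.3862, 0.3525, 0.0159]
orientation: [2.453, 1.963, 0.0]
wrist_force: [-0.1, 0.4, -0.3]
gripper_width: 0.0527
finger_force: 0.0
time_s: 28.9
position: [0.3859, 0.3522, 0.1879]
orientation: [2.453, 1.963, 0.0]
wrist_force: [-0.0, 0.1, -0.3]
gripper_width: 0.0531
finger_force: 0.0
time_s: 29.4
position: [0.3568, 0.2242, 0.2065]
orientation: [-2.455, -1.96, 0.0]
wrist_force: [0.7, -0.4, -0.2]
gripper_width: 0.0527
finger_force: 0.0
```

View pics/fin.png

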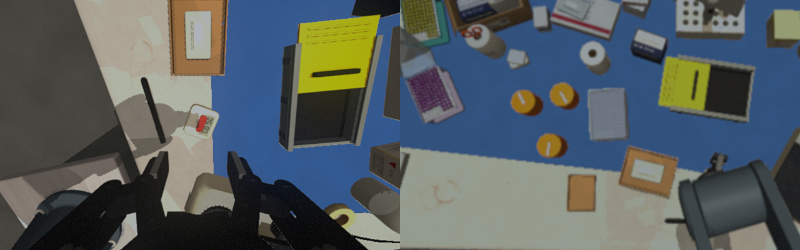

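The left half shows the pack flat in the tray at (197,35) and the lid fully open. The right half (top view) shows the cap standing at (549,145), the neighbours in place, and the arm touching nothing.

```bash
python3 -c "
from rig import manip
print(manip.job_done())"
```

```text
the job is handed in; nothing more can be done
None
```

I handed the job in at about 29.5 s: the cap is unscrewed and stands open end down on the table, the lid is fully open, the foil pack lies flat in the larger tray, and nothing else appeared moved in the last pictures.

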